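# Lay the tall measuring cylinder down in its rack

### The job

Tip the tall stoppered measuring cylinder over the low stop strip at its foot and let it down gently until it lies on its side, its tube resting in the padded notch of the wooden rack and its foot still by the strip. Do it only by pushing and supporting it with the fingers: do not pinch, lift or drop it, and leave the flask, the bottle and the jar where they stand. Finish clear of it.

Things in the scene. Friction and masses are not known exactly. Their poses are not given: they have to be found in the camera images.
- cylinder: tall white plastic measuring cylinder, 250 mm high, 0.17 to 0.33 kg, loose; origin: centre of its underside, z up its axis. Hexagonal foot 80 mm across flats, 16 mm thick, a flat facing the strip; tube 36 mm across; stopper 40 mm across, the top 22 mm. Centre of mass 65 mm up: it overbalances at about 32 degrees of lean, turning on the foot's lower edge, and must then be held back or it lands hard
- cylinder_top (a point): centre of the stopper's top, 250 mm above the cylinder's origin along its axis. The stopper fits loosely between fingers opened to 75 mm or more: one behind it to push it over, one ahead of it to hold it back on the way down
- rack: fixed wooden rack; origin at table height. The cylinder is to fall along the rack's -y (about the robot's right); z up. Board 130 mm wide (x), 20 mm thick, y -110 to +185 mm. The cylinder stands on it, foot 1 to 5 mm from the stop strip, within 5 mm of the middle line x = 0. Once lying, the tube slopes up a few degrees and its top 60 mm stands free past the board's end, some 60 mm above the table
- stop (a point): top middle of the stop strip's face towards the foot, at (0, 70, 24) mm in the rack's axes; the strip runs along x, 110 mm long, 6 mm wide, 4 mm high above the board
- rest (a point): middle of the dark pad in the notch, on which the tube is to lie, at (0, -95, 56) mm in the rack's axes; the pad is 36 mm above the board, 24 mm long (y), between two wooden cheeks 70 mm apart that rise 20 mm above it
- flask: conical flask of clear glass, 84 mm across, 122 mm high, loose, origin under its centre; on the table beside the rack, away from the robot; leave alone
- reagent: brown bottle, 56 mm across, 115 mm high, loose, origin under its centre; beside the rack, away from the robot; leave alone
- jar: small white jar with a lid, 52 mm across, 60 mm high, loose, origin under its centre; beside the rack on the robot's side; leave alone
Things that resemble listed ones, but are neither listed nor needed, are in the scene too. Several things have the shape of the cylinder; the one meant has the colours described above.

How it is judged:
On the way:
1. the cylinder is leaning well over (40 to 63 degrees) with its foot still by the stop strip (angle between cylinder's own z axis and vertical between 0.7 and 1.1 rad and horizontal distance between cylinder and stop below 0.07 m), for 0.1 s.
At the end, for the whole second after the job is handed in: the cylinder lies still (78 to 93 degrees from upright) along the rack, tube on the pad: underside centre within 25 mm of the rack's middle line and between 20 mm past and 40 mm behind the strip's face; top within 35 mm of the middle line, past the notch (angle between cylinder's own z axis and vertical between 1.36 and 1.62 rad and y of cylinder in the frame of rack between 0.05 and 0.11 m and x of cylinder in the frame of rack between -0.025 and 0.025 m and x of cylinder_top in the frame of rack between -0.035 and 0.035 m and y of cylinder_top in the frame of rack below -0.12 m and z of cylinder_top in the frame of rack below 0.115 m and contact force between cylinder and rack above 0.5 N and linear speed of cylinder below 0.02 m/s and angular speed of cylinder below 0.15 rad/s); the robot touches nothing.
It fails at once if the cylinder fell or landed hard (turned faster than 4 rad/s) (angular speed of cylinder above 4 rad/s).
It fails at once if the cylinder was lifted off the rack (height (world z) of cylinder above 0.085 m or (angle between cylinder's own z axis and vertical below 0.3 rad and height (world z) of cylinder above 0.04 m)).
It fails at once if the cylinder was pinched or shoved hard (fingers pressing with over 25 N) (contact force between the fingers and cylinder above 25 N).
It fails at once if the flask, the bottle or the jar was moved by over 15 mm or tipped (distance of any of flask, reagent, jar from where it was at the start of the episode above 0.015 m or angle between any of flask, reagent, jar's own z axis and vertical above 0.25 rad).
It also fails if it takes over 40 s, if anything falls off the work surface, if the arm or the gripper's body presses on something with over 40 N, if the wrist force passes 120 N, or if a joint passes its speed limit or range.

### The arm

A 6-joint arm with a two-finger parallel gripper is mounted at the origin on the work surface. World frame = base frame: x ahead of the robot, y to its left, z up, the work surface at z = 0. Lengths are in m, angles in rad, forces in N, time in s.
With the tool pointing down it reaches from about 0.3 to 0.875 m from the base axis. Payload 6.4 kg.
Tool frame: the origin (TCP) lies between the finger pads; the fingertips stand bot.finger_overhang ahead of it and the grasp point (between the pads) is the TCP (bot.finger_overhang is the distance from the TCP to the fingertips, in m); z points along the fingers, y is the line along which they close (so a half turn about z gives the same grasp; the last joint's range is limited). The gripper opens to 85 mm and grips with 20 to 120 N. Pads are 22 mm wide; open, the fingers measure 114 mm over their backs; the gripper's body (76 mm by 85 mm) begins 54 mm behind the grasp point. The pads swing forward as they close: fully open they stand 13 mm farther back than shut.
Start: joints at [0.922, 0.181, 1.607, -0, 1.354, -0.206], TCP at [0.246, 0.52, 0.25] pointing down, gripper open.
Joint ranges: [-2.99, 2.99], [-0.89, 2.07], [0.3, 2.58], [-1.14, 4.28], [0, 2.63], [-3.12, 3.12]. Speed limits (rad/s): [2.57, 2.57, 3.01, 3.14, 3.14, 3.14].

### API

Orientations are given as a unit quaternion [x, y, z, w].
In Python, from plant import monitor, capture, get_calibration, bot gives the robot as it stands. The module is installed in compiled form; this text tells all that it offers.
- The arm moves only by the shell command python3 -m crank 'ROWS'. ROWS is JSON, a list of rows, each an object of numbers: "wx", "wy", "wz": the turn, a rotation vector about the world's x, y, z in degrees; "tx", "ty", "tz": the shift along the world's x, y, z in mm; "gripper": the opening, from 0 (shut) to 1 (fully open). In form: [{"wx": .., "wy": .., "wz": .., "tx": .., "ty": .., "tz": .., "gripper": ..}, ...]. A call has 1 to 10 rows; each row shifts and turns the commanded pose from where the row before left it; what a row does not reach is not made up. A row lasts 1/10 s, in which the tool goes at most 50 mm and 8.59 degrees, less where a joint would pass 70% of its speed; a pose out of reach is approached as far as the arm can. A call with a gripper value outside its range is refused whole. The fingers move at their own pace and stop on an object; the grip force is fixed at half the most. Time passes only in rows, so rows that do not move let the fingers close. It gives the time, the measured TCP pose, the force, the opening and the grip force at its end, in the units of the state.
- monitor.read_state(): the state, without advancing time (a new reading comes with each control period).
- capture(name): name is "scene" or "top"; returns the picture (420x560x3 uint8, blue, green, red); there is no depth.
- get_calibration(name): a dict with "mtx" (3x3 intrinsics, pixels), "R" (3x3) and "t" (3): a world point X has camera coordinates R X + t. Camera axes: x right, y down, z forward; pixel columns grow to the right and rows downward; lengths in m; the calibration is good to about 2 mm. A picture is of the moment at which its call begins. get_calibration takes no time and is no camera call.
- bot.job_done(): hands the job in; it is judged then, once.
The state is a dict: "t": time; "joint_positions": joint angles; "qvel": joint speeds; "joint_torque": joint torques, N m; "ee_pos": TCP position; "eef_rot": TCP orientation; "force": force on the tool from outside, world axes, zero at the start; "ft_torque": the same for the moment, N m; "finger_gap": opening from 0.0 (shut) to 1.0 (fully open); "finger_force": force on a finger pad.
Only numpy, scipy, OpenCV 4.12 (cv2) and the standard library are available. Lean on these libraries where they do the work, as an engineer would, in place of code of your own. Each camera call takes 0.05 s, during which the arm holds its last target. There are 200 camera calls.

## Working session

There is one attempt and no reset: what is moved stays moved. The work goes in short steps, Python scripts to look and compute and a shell command to move; the robot and the scene stay as the last step left them, time stands still between calls to the robot, and variables do not carry over. Pictures are saved under pics/ and viewed, at most 10 in all, crops included, and the job is handed in when it is done.

```bash
mkdir -p pics; python3 - <<'E'
from plant import monitor,capture,get_calibration,bot
import cv2,json
for n in("scene","top"):
    cv2.imwrite(f"pics/{n}0.png",capture(n)); c=get_calibration(n); print(n,c)
s=monitor.read_state(); print(s, bot.finger_overhang)
E
```

```text
scene {'mtx': array([[420.20069655,   0.        , 281.65700184],
       [  0.        , 420.20069655, 203.05444674],
       [  0.        ,   0.        ,   1.        ]]), 'R': array([[-0.84257709,  0.53853546, -0.00658914],
       [ 0.32354059,  0.49634578, -0.805582  ],
       [-0.43056398, -0.68089678, -0.59244766]]), 't': array([ 0.3534337 , -0.10078923,  1.31845675])}
top {'mtx': array([[420.26931415,   0.        , 277.93273662],
       [  0.        , 420.26931415, 202.51222708],
       [  0.        ,   0.        ,   1.        ]]), 'R': array([[ 0.02144537, -0.99913154, -0.03572474],
       [-0.9976229 , -0.01904504, -0.06622571],
       [ 0.06548782,  0.03706006, -0.99716493]]), 't': array([0.15220055, 0.55102622, 0.92683356])}
{'t': 0.1, 'joint_positions': array([ 9.21707225e-01,  1.81511213e-01,  1.60791562e+00, -3.07518067e-05,
        1.35380104e+00, -2.06327633e-01]), 'qvel': array([ 0.00130422, -0.00301481, -0.00423096,  0.00077347,  0.00135828,
        0.00061866]), 'joint_torque': array([ 4.86034423e-04, -4.45875120e+01, -3.52237272e+01, -3.31791416e-04,
        4.02592370e-03, -2.58945471e-05]), 'ee_pos': array([0.24606409, 0.51916368, 0.24944554]), 'eef_rot': array([ 2.19573555e-01,  9.75595605e-01, -7.50187441e-04, -3.25474318e-04]), 'force': array([ 0.06425931, -0.07772538, -0.26900573]), 'ft_torque': array([-0.04430289, -0.00758839,  0.0507089 ]), 'finger_force': 0.0, 'finger_gap': 0.9965807956082632} 0.019
```

View pics/scene0.png

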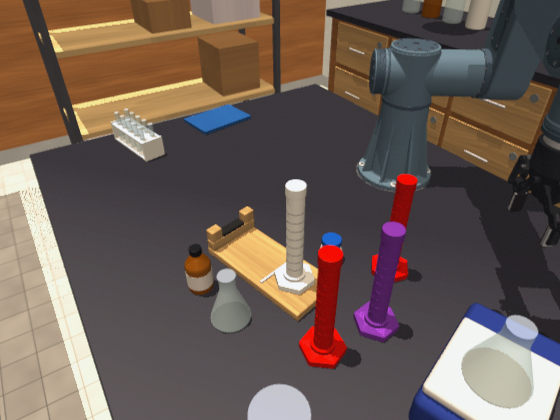

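View pics/top0.png

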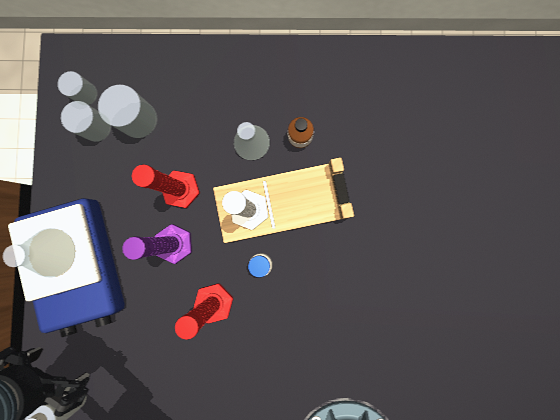

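The scene view shows the white cylinder at about (295,235), standing on the rack. In the top view its foot is at (250,208), its stopper at (234,203) and the strip runs (265,180)–(273,227). The pad is at (342,188), the jar at (260,265), the flask at (250,142) and the bottle at (300,132).

```bash
cat > h.py <<'E'
import numpy as np,cv2
from plant import monitor,capture,get_calibration,bot
from scipy.spatial.transform import Rotation as Ro
def ray(n,p):
    c=get_calibration(n); d=c["R"].T@np.linalg.solve(c["mtx"],[p[0],p[1],1.]); return -c["R"].T@c["t"],d
def onz(n,p,z):
    o,d=ray(n,p); return o+d*(z-o[2])/d[2]
def proj(n,X):
    c=get_calibration(n); q=c["mtx"]@(c["R"]@X+c["t"]); return q[:2]/q[2]
E
python3 - <<'E'
from h import *
im=cv2.imread("pics/top0.png"); hsv=cv2.cvtColor(im,cv2.COLOR_BGR2HSV)
roi=np.zeros(im.shape[:2],np.uint8); roi[155:250,205:360]=255
def blobs(m,mn):
    n,l,s,c=cv2.connectedComponentsWithStats(m)
    for i in range(1,n):
        if s[i,4]>=mn: yield (l==i).astype(np.uint8),s[i],c[i]
wood=cv2.inRange(hsv,(8,60,80),(30,255,255))&roi
white=cv2.inRange(hsv,(0,0,150),(180,60,255))&roi
print("wood")
allm=wood|white
for m,s,c in blobs(allm,100):
    r=cv2.minAreaRect(cv2.findContours(m,0,2)[0][0]); print(s,c,r,cv2.boxPoints(r).round(1).tolist())
print("white")
for m,s,c in blobs(white,15):
    r=cv2.minAreaRect(cv2.findContours(m,0,2)[0][0]); print(s,c,r,cv2.boxPoints(r).round(1).tolist())
cr=im[150:255,200:365]; cv2.imwrite("pics/crop1.png",cv2.resize(cr,None,fx=4.8,fy=4.8,interpolation=cv2.INTER_CUBIC))
E
```

```text
wood
[ 213  157  142   86 7127] [280.6850007  201.87975305] ((282.4268798828125, 200.36370849609375), (60.8823356628418, 133.83067321777344), 77.73522186279297) [[210.60000610351562, 184.8000030517578], [341.29998779296875, 156.39999389648438], [354.29998779296875, 215.89999389648438], [223.5, 244.3000030517578]]
white
[ 222  181   54   49 1327] [248.05048983 207.14996232] ((247.04537963867188, 208.88844299316406), (48.25095748901367, 47.51617431640625), 78.43986511230469) [[218.89999389648438, 190.0], [265.5, 180.5], [275.20001220703125, 227.8000030517578], [228.60000610351562, 237.3000030517578]]
```

View pics/crop1.png

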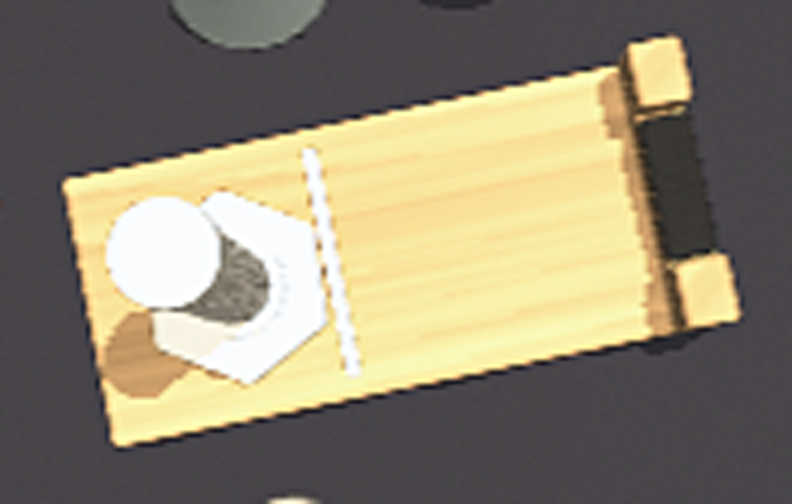

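The crop (4.8×, offset (200,150)) gives these crop pixels: strip ends (309,150)/(352,375), board corners (63,182)/(116,446), pad centre (677,184), stopper centre (164,252).

```bash
python3 - <<'E'
from h import *
P=lambda u,v,z:onz("top",(u/4.8+200-.4,v/4.8+150-.4),z)
a,b=P(309,150,.024),P(352,375,.024); s=(a+b)/2
pad=P(677,184,.056); c1,c2=P(63,182,.02),P(116,446,.02); top=P(164,252,.27)
print("strip",a,b,np.linalg.norm(a-b),"pad",pad,"corners",c1,c2,np.linalg.norm(c1-c2),"top",top)
x=(a-b)[:2]; y1=s[:2]-pad[:2]; y2=(c1+c2)[:2]/2-pad[:2]
for y in(y1,y2): print("yaw",np.degrees(np.arctan2(-y[0],y[1])),np.linalg.norm(y))
print(np.degrees(np.arctan2(x[1],x[0])),np.degrees(np.arctan2(*(c1-c2)[1::-1])))
th=np.arctan2(-y2[0],y2[1]); R=np.array([[np.cos(th),-np.sin(th)],[np.sin(th),np.cos(th)]])
O=pad[:2]-R@[0,-.095]; print("O",O,"th",th)
for n,p in dict(strip=s,pad=pad,c1=c1,c2=c2,top=top).items(): print(n,R.T@(p[:2]-O))
# scene-view check: stopper top across both views
im=cv2.imread("pics/scene0.png");h=cv2.cvtColor(im,cv2.COLOR_BGR2HSV)
f=P(327,322,.036);f2=P(310,228,.036);print("foot edge",R.T@(f[:2]-O),R.T@(f2[:2]-O))
print("proj top in scene",proj("scene",top),"jar",onz("top",(260,265),.06))
E
```

```text
strip [0.59604916 0.19581974 0.024     ] [0.49082432 0.17321888 0.024     ] 0.1076246514949924 pad [0.57974956 0.02688068 0.056     ] corners [0.57925112 0.31257321 0.02      ] [0.45522034 0.28357521 0.02      ] 0.127375493434854 top [0.53075621 0.22778183 0.27      ]
yaw 12.97207257159687 0.1617669932569448
yaw 12.980717013694806 0.27830542783701107
12.122176089497206 13.15920149985426
O [0.55841037 0.11945302] th 0.22655625115862021
strip [2.44064295e-05 6.67669914e-02]
pad [ 2.7077337e-17 -9.5000000e-02]
c1 [0.06368744 0.18350382]
c2 [-0.06368744  0.18310703]
top [-0.00261432  0.11177231]
foot edge [-0.02769564  0.07338623] [0.0165731  0.07230652]
proj top in scene [296.36378572 184.8789908 ] jar [0.41027339 0.19748048 0.06      ]
```

Rack origin is about (0.5585, 0.120), yaw 13°, and the cylinder is at rack (-0.002, 0.112). Next I go up and over to the free space past the rack end, and rehearse the tool tilt there.

```bash
python3 -m crank '[{"tz":45,"gripper":1},{"tz":45},{"tz":45},{"tz":45},{"tx":21,"ty":-32,"wz":2.4},{"tx":21,"ty":-32,"wz":2.4},{"tx":21,"ty":-32,"wz":2.4},{"tx":21,"ty":-32,"wz":2.4},{"tx":21,"ty":-32,"wz":2.4},{"tx":21,"ty":-32,"wz":2.4}]'; python3 -m crank '[{"tx":21,"ty":-32,"wz":2.4},{"tx":21,"ty":-32,"wz":2.4},{"tx":21,"ty":-32,"wz":2.4},{"tx":21,"ty":-32,"wz":2.4},{"tx":21,"ty":-32,"wz":2.4},{"tx":21,"ty":-32,"wz":2.4},{"tx":21,"ty":-32,"wz":2.4},{"tx":21,"ty":-32,"wz":2.4},{"tx":21,"ty":-32,"wz":2.4},{"tx":21,"ty":-32,"wz":2.4}]'
python3 -c "
from h import *
s=monitor.read_state();print(s['joint_positions'],s['ee_pos'],Ro.from_quat(s['eef_rot']).as_matrix(),s['force'])"
```

```text
[ 9.21707225e-01  1.81511213e-01  1.60791562e+00 -3.07518067e-05
  1.35380104e+00 -2.06327633e-01] [0.24606409 0.51916368 0.24944554] [[-9.03574696e-01  4.28429502e-01 -9.64505275e-04]
 [ 4.28430479e-01  9.03573783e-01 -1.32082803e-03]
 [ 3.05619983e-04 -1.60669025e-03 -9.99998663e-01]] [ 0.06425931 -0.07772538 -0.26900573]invalid input
invalid input
```

```bash
python3 -m crank '[{"wx":0,"wy":0,"wz":0,"tx":0,"ty":0,"tz":45,"gripper":1},{"wx":0,"wy":0,"wz":0,"tx":0,"ty":0,"tz":45,"gripper":1},{"wx":0,"wy":0,"wz":0,"tx":0,"ty":0,"tz":45,"gripper":1},{"wx":0,"wy":0,"wz":0,"tx":0,"ty":0,"tz":45,"gripper":1},{"wx":0,"wy":0,"wz":2.4,"tx":21,"ty":-32,"tz":0,"gripper":1},{"wx":0,"wy":0,"wz":2.4,"tx":21,"ty":-32,"tz":0,"gripper":1},{"wx":0,"wy":0,"wz":2.4,"tx":21,"ty":-32,"tz":0,"gripper":1},{"wx":0,"wy":0,"wz":2.4,"tx":21,"ty":-32,"tz":0,"gripper":1},{"wx":0,"wy":0,"wz":2.4,"tx":21,"ty":-32,"tz":0,"gripper":1},{"wx":0,"wy":0,"wz":2.4,"tx":21,"ty":-32,"tz":0,"gripper":1}]'
```

```text
t: 1.1
ee_pos: [0.3728, 0.3262, 0.4299]
eef_rot: [0.095, 0.996, -0.0, -0.0]
force: [1.0, 0.5, -0.6]
finger_gap: 0.999
finger_force: 0.0
```

```bash
python3 -m crank '[{"wx":0,"wy":0,"wz":2.4,"tx":23,"ty":-36,"tz":0,"gripper":1},{"wx":0,"wy":0,"wz":2.4,"tx":23,"ty":-36,"tz":0,"gripper":1},{"wx":0,"wy":0,"wz":2.4,"tx":23,"ty":-36,"tz":0,"gripper":1},{"wx":0,"wy":0,"wz":2.4,"tx":23,"ty":-36,"tz":0,"gripper":1},{"wx":0,"wy":0,"wz":2.4,"tx":23,"ty":-36,"tz":0,"gripper":1},{"wx":0,"wy":0,"wz":2.4,"tx":23,"ty":-36,"tz":0,"gripper":1},{"wx":0,"wy":0,"wz":2.4,"tx":23,"ty":-36,"tz":0,"gripper":1},{"wx":0,"wy":0,"wz":2.4,"tx":23,"ty":-36,"tz":-20,"gripper":1},{"wx":0,"wy":0,"wz":2.4,"tx":23,"ty":-36,"tz":-20,"gripper":1},{"wx":0,"wy":0,"wz":2.4,"tx":23,"ty":-36,"tz":-20,"gripper":1}]'
python3 -c "
from h import *
s=monitor.read_state();print(s['joint_positions'],s['ee_pos'],Ro.from_quat(s['eef_rot']).as_matrix(),s['force'])"
```

```text
t: 2.1
ee_pos: [0.6029, -0.0341, 0.3692]
eef_rot: [-0.114, 0.993, 0.0, -0.0]
force: [1.5, 0.6, 0.8]
finger_gap: 0.995
finger_force: 0.0
[-2.52836288e-01  1.75136313e-01  1.37683832e+00  8.64542955e-05
  1.58996619e+00 -2.05256337e+00] [ 0.60291086 -0.03407627  0.36919512] [[-9.73909187e-01 -2.26937868e-01 -3.15471005e-04]
 [-2.26937929e-01  9.73909209e-01  1.70783575e-04]
 [ 2.68482856e-04  2.37920029e-04 -9.99999936e-01]] [1.47250356 0.64595737 0.77719237]
```

```bash
python3 -m crank '[{"wx":7.8,"wy":1.8,"wz":0,"tx":0,"ty":0,"tz":-20,"gripper":1},{"wx":7.8,"wy":1.8,"wz":0,"tx":0,"ty":0,"tz":-20,"gripper":1},{"wx":7.8,"wy":1.8,"wz":0,"tx":0,"ty":0,"tz":-20,"gripper":1},{"wx":7.8,"wy":1.8,"wz":0,"tx":0,"ty":0,"tz":-20,"gripper":1},{"wx":7.8,"wy":1.8,"wz":0,"tx":0,"ty":0,"tz":-20,"gripper":1}]'
python3 -c "
from h import *
s=monitor.read_state();print(s['joint_positions'],s['ee_pos'],Ro.from_quat(s['eef_rot']).as_matrix(),s['force'])"
```

```text
t: 2.6
ee_pos: [0.6026, -0.033, 0.27]
eef_rot: [-0.106, 0.933, 0.342, -0.038]
force: [0.6, 0.4, -0.3]
finger_gap: 0.999
finger_force: 0.0
[-0.5047268   0.45893648  1.35647011  0.51919315  1.80629589 -2.30495503] [ 0.60256679 -0.0330001   0.26999283] [[-0.97450445 -0.17222358 -0.14380584]
 [-0.22436112  0.7429168   0.63066371]
 [-0.00177939  0.64684903 -0.762616  ]] [ 0.63530088  0.40721648 -0.33486036]
```

```bash
python3 -m crank '[{"wx":7.8,"wy":1.8,"wz":0,"tx":0,"ty":0,"tz":-20,"gripper":1},{"wx":7.8,"wy":1.8,"wz":0,"tx":0,"ty":0,"tz":-20,"gripper":1},{"wx":7.8,"wy":1.8,"wz":0,"tx":0,"ty":0,"tz":-20,"gripper":1},{"wx":7.8,"wy":1.8,"wz":0,"tx":0,"ty":0,"tz":-20,"gripper":1},{"wx":7.8,"wy":1.8,"wz":0,"tx":0,"ty":0,"tz":-20,"gripper":1},{"wx":0,"wy":0,"wz":0,"tx":0,"ty":0,"tz":0,"gripper":1}]'
python3 -c "
from h import *
s=monitor.read_state();print(s['joint_positions'],s['ee_pos'],Ro.from_quat(s['eef_rot']).as_matrix(),s['force'])"
```

```text
t: 3.2
ee_pos: [0.5981, -0.0307, 0.1588]
eef_rot: [-0.08, 0.756, 0.645, -0.079]
force: [-1.3, 0.7, -2.0]
finger_gap: 1.003
finger_force: 0.0
[-0.60797038  0.94512992  1.23471613  0.88038943  2.10805255 -2.42985095] [ 0.59814511 -0.03072353  0.15878602] [[-0.9746136  -0.01867068 -0.22311372]
 [-0.22326351  0.15575254  0.96223415]
 [ 0.01678496  0.98761964 -0.15596702]] [-1.32516162  0.65475284 -1.99373261]
```

```bash
python3 -m crank '[{"wx":-7.8,"wy":-1.8,"wz":0,"tx":0,"ty":0,"tz":24,"gripper":1},{"wx":-7.8,"wy":-1.8,"wz":0,"tx":0,"ty":0,"tz":24,"gripper":1},{"wx":-7.8,"wy":-1.8,"wz":0,"tx":0,"ty":0,"tz":24,"gripper":1},{"wx":-7.8,"wy":-1.8,"wz":0,"tx":0,"ty":0,"tz":24,"gripper":1},{"wx":-7.8,"wy":-1.8,"wz":0,"tx":0,"ty":0,"tz":24,"gripper":1},{"wx":-7.8,"wy":-1.8,"wz":0,"tx":0,"ty":0,"tz":24,"gripper":1},{"wx":-7.8,"wy":-1.8,"wz":0,"tx":0,"ty":0,"tz":24,"gripper":1},{"wx":-7.8,"wy":-1.8,"wz":0,"tx":0,"ty":0,"tz":24,"gripper":1},{"wx":-7.8,"wy":-1.8,"wz":0,"tx":0,"ty":0,"tz":24,"gripper":1},{"wx":-7.8,"wy":-1.8,"wz":0,"tx":0,"ty":0,"tz":24,"gripper":1}]'
python3 -m crank '[{"wx":0,"wy":0,"wz":0,"tx":-8,"ty":32,"tz":0,"gripper":1},{"wx":0,"wy":0,"wz":0,"tx":-8,"ty":32,"tz":0,"gripper":1},{"wx":0,"wy":0,"wz":0,"tx":-8,"ty":32,"tz":0,"gripper":1},{"wx":0,"wy":0,"wz":0,"tx":-8,"ty":32,"tz":0,"gripper":1},{"wx":0,"wy":0,"wz":0,"tx":-8,"ty":32,"tz":0,"gripper":1},{"wx":0,"wy":0,"wz":0,"tx":-8,"ty":32,"tz":0,"gripper":1},{"wx":0,"wy":0,"wz":0,"tx":-8,"ty":32,"tz":0,"gripper":1},{"wx":0,"wy":0,"wz":0,"tx":-8,"ty":32,"tz":0,"gripper":1},{"wx":0,"wy":0,"wz":0,"tx":0,"ty":0,"tz":0,"gripper":1}]'
python3 -c "
from h import *
s=monitor.read_state();print(s['joint_positions'],s['ee_pos'],Ro.from_quat(s['eef_rot']).as_matrix(),s['force'])"
```

```text
t: 4.2
ee_pos: [0.6019, -0.0323, 0.417]
eef_rot: [-0.113, 0.994, -0.005, 0.005]
force: [-0.1, 0.3, -1.1]
finger_gap: 0.999
finger_force: 0.0
t: 5.1
ee_pos: [0.5364, 0.2271, 0.4144]
eef_rot: [-0.116, 0.993, 0.0, 0.004]
force: [0.3, -0.4, 0.2]
finger_gap: 0.998
finger_force: 0.0
[ 1.96755714e-01  1.08920549e-01  1.36373689e+00  1.47226573e-04
  1.66089866e+00 -1.60644989e+00] [0.53640319 0.22708613 0.41443578] [[-9.73079565e-01 -2.30335611e-01  7.85274658e-03]
 [-2.30329270e-01  9.73111241e-01  1.71483854e-03]
 [-8.03658435e-03 -1.40043051e-04 -9.99967696e-01]] [ 0.27668748 -0.41640932  0.20425085]
```

```bash
python3 -m crank '[{"wx":0,"wy":0.45,"wz":0,"tx":-5.5,"ty":0.5,"tz":0,"gripper":1},{"wx":0,"wy":0,"wz":0,"tx":0,"ty":0,"tz":-30,"gripper":1},{"wx":0,"wy":0,"wz":0,"tx":0,"ty":0,"tz":-30,"gripper":1},{"wx":0,"wy":0,"wz":0,"tx":0,"ty":0,"tz":-30,"gripper":1},{"wx":0,"wy":0,"wz":0,"tx":0,"ty":0,"tz":-30,"gripper":1},{"wx":0,"wy":0,"wz":0,"tx":0,"ty":0,"tz":-25,"gripper":1},{"wx":0,"wy":0,"wz":0,"tx":0,"ty":0,"tz":-24,"gripper":1},{"wx":0,"wy":0,"wz":0,"tx":0,"ty":0,"tz":0,"gripper":0.75},{"wx":0,"wy":0,"wz":0,"tx":0,"ty":0,"tz":0,"gripper":0.75}]'
python3 - <<'E'
from h import *
a=capture("scene");b=capture("top")
a=cv2.resize(a[100:320,170:390],(600,600));b=cv2.resize(b[150:260,160:300],(760,597));cv2.imwrite("pics/a2.png",a);cv2.imwrite("pics/b2.png",b)
s=monitor.read_state();print(s['joint_positions'],s['ee_pos'],s['force'])
E
```

```text
t: 6.0
ee_pos: [0.5332, 0.2233, 0.2428]
eef_rot: [-0.113, 0.994, 0.0, -0.003]
force: [0.0, -0.2, 0.3]
finger_gap: 0.754
finger_force: 0.0
[ 1.91308224e-01  1.97442927e-01  1.60085928e+00  1.24929817e-03
  1.34700774e+00 -1.60658665e+00] [0.53399274 0.22378315 0.2438472 ] [ 0.80817049 -0.52643436 -0.59951405]
```

View pics/a2.png

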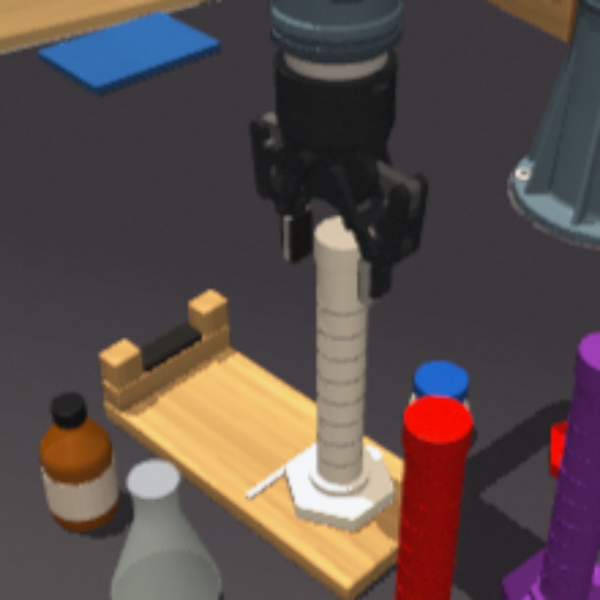

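The fingers straddle the stopper, one ahead on the rack side and one behind. I now centre, narrow the gap, and tip along the arc about the foot edge.

```bash
python3 -m crank '[{"wx":0,"wy":0,"wz":0,"tx":-1.5,"ty":4,"tz":0,"gripper":0.65},{"wx":0,"wy":0,"wz":0,"tx":0,"ty":0,"tz":0,"gripper":0.65},{"wx":1.95,"wy":0.45,"wz":0,"tx":1.8,"ty":-7.7,"tz":0.7,"gripper":0.65},{"wx":1.95,"wy":0.45,"wz":0,"tx":1.8,"ty":-7.7,"tz":0.7,"gripper":0.65},{"wx":1.95,"wy":0.45,"wz":0,"tx":1.8,"ty":-7.7,"tz":0.7,"gripper":0.65},{"wx":1.95,"wy":0.45,"wz":0,"tx":1.8,"ty":-7.7,"tz":0.7,"gripper":0.65},{"wx":1.95,"wy":0.45,"wz":0,"tx":1.8,"ty":-7.7,"tz":0.7,"gripper":0.65},{"wx":0,"wy":0,"wz":0,"tx":0,"ty":0,"tz":0,"gripper":0.65}]'
python3 - <<'E'
from h import *
a=capture("scene");a=cv2.resize(a[100:320,170:390],(600,600));cv2.imwrite("pics/a3.png",a)
s=monitor.read_state();print(s['joint_positions'],s['ee_pos'],s['force'])
E
```

```text
t: 6.9
ee_pos: [0.541, 0.1884, 0.2452]
eef_rot: [-0.112, 0.99, 0.087, -0.013]
force: [-1.1, 0.6, -0.1]
finger_gap: 0.653
finger_force: 0.2
[ 0.03693685  0.1819116   1.62602436  0.17464191  1.37700596 -1.79794164] [0.54073341 0.18903124 0.24512723] [-0.44809316 -0.37969434  0.25903939]
```

View pics/a3.png

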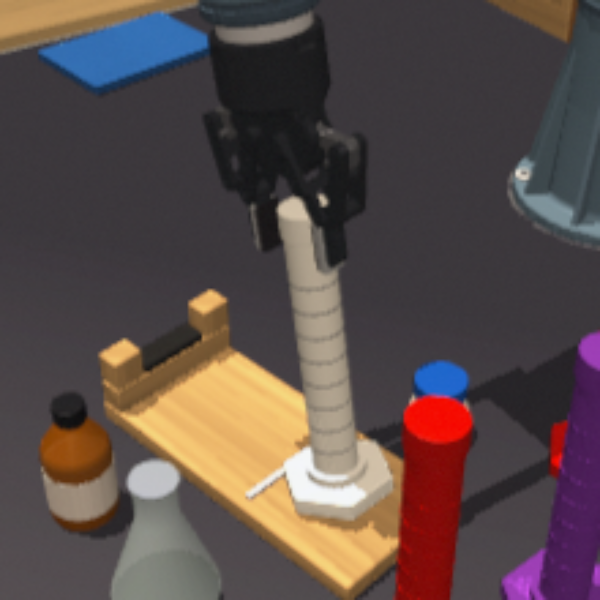

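The cylinder leans about 8° on its front foot edge at the strip, with the rear finger against the stopper. I continue to 30°.

```bash
python3 -m crank '[{"wx":1.95,"wy":0.45,"wz":0,"tx":1.8,"ty":-7.7,"tz":-0.7,"gripper":0.65},{"wx":1.95,"wy":0.45,"wz":0,"tx":1.8,"ty":-7.7,"tz":-0.7,"gripper":0.65},{"wx":1.95,"wy":0.45,"wz":0,"tx":1.8,"ty":-7.7,"tz":-0.7,"gripper":0.65},{"wx":1.95,"wy":0.45,"wz":0,"tx":1.8,"ty":-7.7,"tz":-0.7,"gripper":0.65},{"wx":1.95,"wy":0.45,"wz":0,"tx":1.8,"ty":-7.7,"tz":-0.7,"gripper":0.65},{"wx":1.95,"wy":0.45,"wz":0,"tx":1.7,"ty":-7.5,"tz":-2,"gripper":0.65},{"wx":1.95,"wy":0.45,"wz":0,"tx":1.7,"ty":-7.5,"tz":-2,"gripper":0.65},{"wx":1.95,"wy":0.45,"wz":0,"tx":1.7,"ty":-7.5,"tz":-2,"gripper":0.65},{"wx":1.95,"wy":0.45,"wz":0,"tx":1.7,"ty":-7.5,"tz":-2,"gripper":0.65},{"wx":1.95,"wy":0.45,"wz":0,"tx":1.7,"ty":-7.5,"tz":-2,"gripper":0.65}]'
python3 - <<'E'
from h import *
s=monitor.read_state();p=s['ee_pos'];t=np.radians(13);d=p[:2]-[.5585,.1195]
z=Ro.from_quat(s['eef_rot']).as_matrix()[:,2]
print("rack",np.cos(t)*d[0]+np.sin(t)*d[1],-np.sin(t)*d[0]+np.cos(t)*d[1],p[2],"tilt",np.degrees(np.arccos(-z[2])),s['joint_positions'],s['force'])
E
```

```text
t: 7.95
ee_pos: [0.5579, 0.114, 0.2314]
eef_rot: [-0.111, 0.959, 0.258, -0.033]
force: [-1.5, -0.5, 0.2]
finger_gap: 0.65
finger_force: 0.0
rack -0.00182287040228446 -0.005206447313149804 0.23142642547822614 tilt 30.161885205810997 [-0.25347805  0.28229699  1.60964459  0.45805526  1.52502962 -2.1408324 ] [-1.46934698 -0.49035301  0.19786637]
```

```bash
python3 -m crank '[{"wx":1.95,"wy":0.45,"wz":0,"tx":1.6,"ty":-7,"tz":-3,"gripper":0.65},{"wx":1.95,"wy":0.45,"wz":0,"tx":1.6,"ty":-7,"tz":-3,"gripper":0.65},{"wx":1.95,"wy":0.45,"wz":0,"tx":1.6,"ty":-7,"tz":-3,"gripper":0.65},{"wx":1.95,"wy":0.45,"wz":0,"tx":1.6,"ty":-7,"tz":-3,"gripper":0.65},{"wx":1.95,"wy":0.45,"wz":0,"tx":1.6,"ty":-7,"tz":-3,"gripper":0.65},{"wx":1.95,"wy":0.45,"wz":0,"tx":1.5,"ty":-6.3,"tz":-4.4,"gripper":0.65},{"wx":1.95,"wy":0.45,"wz":0,"tx":1.5,"ty":-6.3,"tz":-4.4,"gripper":0.65},{"wx":1.95,"wy":0.45,"wz":0,"tx":1.5,"ty":-6.3,"tz":-4.4,"gripper":0.65},{"wx":1.95,"wy":0.45,"wz":0,"tx":1.5,"ty":-6.3,"tz":-4.4,"gripper":0.65},{"wx":1.95,"wy":0.45,"wz":0,"tx":1.5,"ty":-6.3,"tz":-4.4,"gripper":0.65}]'
python3 - <<'E'
from h import *
a=capture("scene");a=cv2.resize(a[100:320,170:390],(600,600));cv2.imwrite("pics/a4.png",a)
s=monitor.read_state();p=s['ee_pos'];t=np.radians(13);d=p[:2]-[.5585,.1195]
z=Ro.from_quat(s['eef_rot']).as_matrix()[:,2]
print("rack",np.cos(t)*d[0]+np.sin(t)*d[1],-np.sin(t)*d[0]+np.cos(t)*d[1],p[2],"tilt",np.degrees(np.arccos(-z[2])),s['joint_positions'],s['force'])
E
```

```text
t: 8.95
ee_pos: [0.5734, 0.0466, 0.1938]
eef_rot: [-0.104, 0.899, 0.422, -0.051]
force: [0.9, -0.7, 1.1]
finger_gap: 0.646
finger_force: 0.1
rack -0.002381588785060033 -0.07551200076182228 0.19226942935338429 tilt 50.41632156896618 [-0.45990064  0.52894946  1.50972571  0.64132207  1.72540734 -2.36779284] [-1.36297066 -0.99415347 -1.46238231]
```

View pics/a4.png

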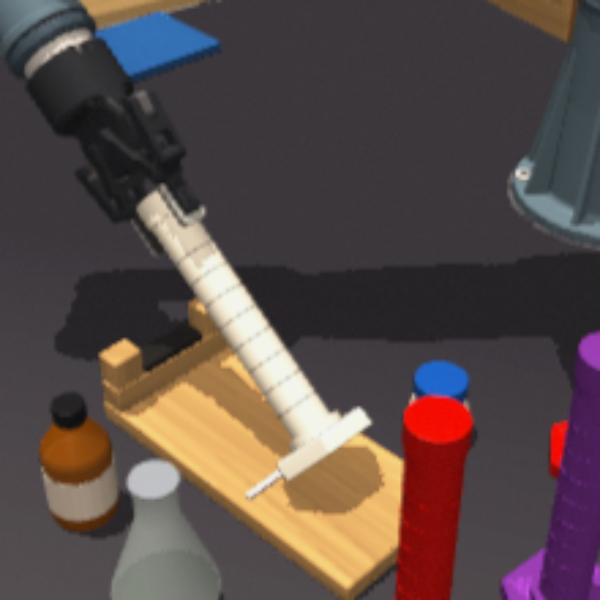

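It leans about 50° against the front finger, with its foot at the strip. I continue to 70°.

```bash
python3 -m crank '[{"wx":1.95,"wy":0.45,"wz":0,"tx":1.3,"ty":-5.5,"tz":-5.6,"gripper":0.65},{"wx":1.95,"wy":0.45,"wz":0,"tx":1.3,"ty":-5.5,"tz":-5.6,"gripper":0.65},{"wx":1.95,"wy":0.45,"wz":0,"tx":1.3,"ty":-5.5,"tz":-5.6,"gripper":0.65},{"wx":1.95,"wy":0.45,"wz":0,"tx":1.3,"ty":-5.5,"tz":-5.6,"gripper":0.65},{"wx":1.95,"wy":0.45,"wz":0,"tx":1.3,"ty":-5.5,"tz":-5.6,"gripper":0.65},{"wx":1.95,"wy":0.45,"wz":0,"tx":1,"ty":-4.4,"tz":-6.5,"gripper":0.65},{"wx":1.95,"wy":0.45,"wz":0,"tx":1,"ty":-4.4,"tz":-6.5,"gripper":0.65},{"wx":1.95,"wy":0.45,"wz":0,"tx":1,"ty":-4.4,"tz":-6.5,"gripper":0.65},{"wx":1.95,"wy":0.45,"wz":0,"tx":1,"ty":-4.4,"tz":-6.5,"gripper":0.65},{"wx":1.95,"wy":0.45,"wz":0,"tx":1,"ty":-4.4,"tz":-6.5,"gripper":0.65}]'
python3 - <<'E'
from h import *
s=monitor.read_state();p=s['ee_pos'];t=np.radians(13);d=p[:2]-[.5585,.1195]
z=Ro.from_quat(s['eef_rot']).as_matrix()[:,2]
print("rack",np.cos(t)*d[0]+np.sin(t)*d[1],-np.sin(t)*d[0]+np.cos(t)*d[1],p[2],"tilt",np.degrees(np.arccos(-z[2])),s['joint_positions'],s['force'])
E
```

```text
t: 10.0
ee_pos: [0.585, -0.0027, 0.1333]
eef_rot: [-0.095, 0.812, 0.572, -0.068]
force: [0.2, 0.6, -1.3]
finger_gap: 0.65
finger_force: 0.3
rack -0.001698554670121706 -0.12497240515099611 0.13333688575677494 tilt 70.28607284286902 [-0.57011551  0.84785578  1.34370024  0.77285796  1.93452613 -2.49237734] [ 0.23954208  0.60267917 -1.34753215]
```

```bash
python3 -m crank '[{"wx":1.2,"wy":0.3,"wz":0,"tx":0.7,"ty":-3.2,"tz":-5.3,"gripper":0.65},{"wx":1.2,"wy":0.3,"wz":0,"tx":0.7,"ty":-3.2,"tz":-5.3,"gripper":0.65},{"wx":1.2,"wy":0.3,"wz":0,"tx":0.7,"ty":-3.2,"tz":-5.3,"gripper":0.65},{"wx":1.2,"wy":0.3,"wz":0,"tx":0.7,"ty":-3,"tz":-5.3,"gripper":0.65},{"wx":1.2,"wy":0.3,"wz":0,"tx":0.6,"ty":-2.5,"tz":-5.3,"gripper":0.65},{"wx":0.8,"wy":0.2,"wz":0,"tx":0.5,"ty":-2.2,"tz":-5.3,"gripper":0.65},{"wx":0.8,"wy":0.2,"wz":0,"tx":0.5,"ty":-2,"tz":-5.3,"gripper":0.65},{"wx":0.8,"wy":0.2,"wz":0,"tx":0.4,"ty":-1.8,"tz":-5.3,"gripper":0.65},{"wx":0,"wy":0,"wz":0,"tx":0.4,"ty":-1.5,"tz":-5,"gripper":0.65},{"wx":0,"wy":0,"wz":0,"tx":0,"ty":0,"tz":-4,"gripper":0.65}]'
python3 - <<'E'
from h import *
a=capture("scene");a=cv2.resize(a[100:320,170:390],(600,600));cv2.imwrite("pics/a5.png",a)
s=monitor.read_state();p=s['ee_pos'];t=np.radians(13);d=p[:2]-[.5585,.1195]
z=Ro.from_quat(s['eef_rot']).as_matrix()[:,2]
print("rack",np.cos(t)*d[0]+np.sin(t)*d[1],-np.sin(t)*d[0]+np.cos(t)*d[1],p[2],"tilt",np.degrees(np.arccos(-z[2])),s['joint_positions'],s['force'],z)
E
```

```text
t: 11.0
ee_pos: [0.5901, -0.0252, 0.0819]
eef_rot: [-0.089, 0.767, 0.63, -0.076]
force: [0.2, 0.6, -0.2]
finger_gap: 0.651
finger_force: 0.0
rack -0.0019149310203374 -0.14786633800739127 0.08151552626675491 tilt 78.82394639566265 [-0.60383807  1.04134188  1.22424316  0.81620633  2.02268016 -2.53023425] [-0.29385926  0.21035762  0.3897846 ] [-0.22872647  0.95400017 -0.19382435]
```

View pics/a5.png

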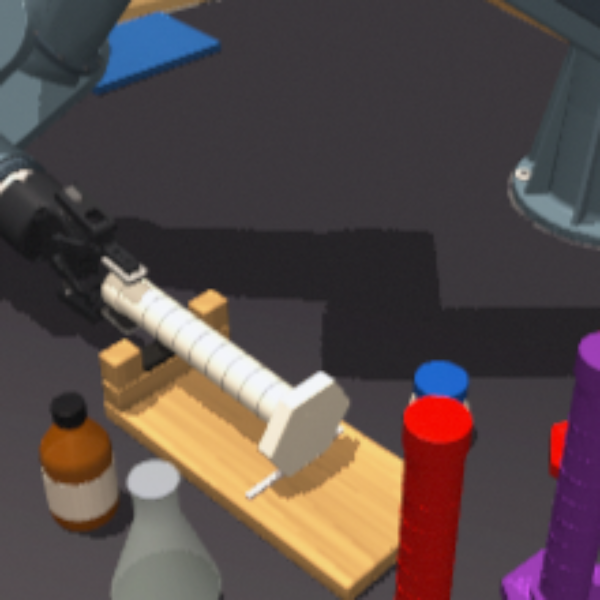

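The cylinder looks laid down with its tube in the notch and no finger force. I open a little and back out along the tool axis.

```bash
python3 -m crank '[{"wx":0,"wy":0,"wz":0,"tx":0,"ty":0,"tz":-2,"gripper":0.65},{"wx":0,"wy":0,"wz":0,"tx":0,"ty":0,"tz":-2,"gripper":0.75},{"wx":0,"wy":0,"wz":0,"tx":0,"ty":0,"tz":0,"gripper":0.85},{"wx":0,"wy":0,"wz":0,"tx":0,"ty":0,"tz":0,"gripper":0.85},{"wx":0,"wy":0,"wz":0,"tx":2,"ty":-8,"tz":0,"gripper":0.85},{"wx":0,"wy":0,"wz":0,"tx":3,"ty":-12,"tz":0,"gripper":0.85},{"wx":0,"wy":0,"wz":0,"tx":3,"ty":-14,"tz":0,"gripper":0.85},{"wx":0,"wy":0,"wz":0,"tx":3,"ty":-14,"tz":2,"gripper":0.85},{"wx":0,"wy":0,"wz":0,"tx":3,"ty":-14,"tz":4,"gripper":0.85},{"wx":0,"wy":0,"wz":0,"tx":3,"ty":-14,"tz":6,"gripper":0.85}]'
python3 -m crank '[{"wx":0,"wy":0,"wz":0,"tx":3,"ty":-14,"tz":10,"gripper":0.85},{"wx":0,"wy":0,"wz":0,"tx":0,"ty":-10,"tz":15,"gripper":0.85},{"wx":0,"wy":0,"wz":0,"tx":0,"ty":-5,"tz":15,"gripper":0.85},{"wx":0,"wy":0,"wz":0,"tx":0,"ty":0,"tz":0,"gripper":0.85},{"wx":0,"wy":0,"wz":0,"tx":0,"ty":0,"tz":0,"gripper":0.85}]'
python3 - <<'E'
from h import *
a=capture("scene");b=capture("top")
o=np.hstack([cv2.resize(a[150:350,170:370],(400,400)),cv2.resize(b[120:280,210:370],(400,400))]);cv2.imwrite("pics/a6.png",o)
s=monitor.read_state();print(s['ee_pos'],s['force'])
E
```

```text
t: 12.05
ee_pos: [0.6072, -0.1025, 0.0906]
eef_rot: [-0.089, 0.768, 0.63, -0.076]
force: [1.3, 0.7, -1.2]
finger_gap: 0.847
finger_force: 0.0
t: 12.55
ee_pos: [0.6102, -0.1299, 0.1312]
eef_rot: [-0.09, 0.768, 0.63, -0.075]
force: [0.1, -0.4, -1.0]
finger_gap: 0.849
finger_force: 0.0
[ 0.60979184 -0.12921901  0.13003079] [ 0.41328349  0.11609426 -0.39168063]
```

View pics/a6.png

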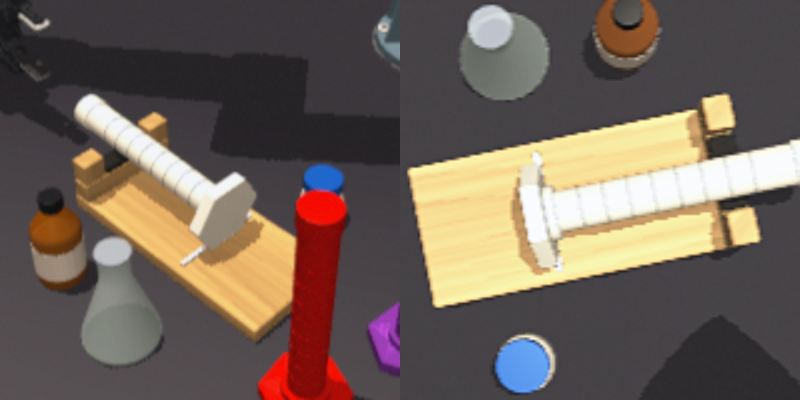

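The cylinder lies along the rack with its tube on the pad between the cheeks. Its foot is by the strip at about (262,206) in the top view, the neighbours have not moved and the gripper is clear.

```bash
python3 -c "
from plant import bot
print(bot.job_done())"
```

```text
the job is handed in; nothing more can be done
None
```

I tipped the cylinder over the strip and let it down; in the last pictures it lies in the padded notch with its foot by the strip, the flask, bottle and jar unmoved and the gripper clear, and I handed it in at about 12.7 s (no verdict was returned).

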